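Press a bottle's stopper home, then lift the bottle carrier and hold it level

TASK

The stopper of the sample bottle standing under the press is not yet in: pull the press's sprung handle all the way down to drive it home, then ease the handle slowly back up to its rest, never letting it fly back. Then take the two-bottle carrier by the grip in its middle, bring it out from under the press with both bottles standing in it, and finish holding it steady and level in the air, its underside at least 10 cm above the bench: the program ends while the gripper still holds it. Leave the stopper to the press and do not disturb the other glassware and tools.

Things in the scene. Friction and masses are not known exactly. Their poses are not given: they have to be found in the camera images.
- press: Grey bench stoppering press, fixed. Origin on the bench under the ram; x points from its open front to the column at the back, y along the deck, z up. Deck 20 mm high, x -65 to 65, y -65 to 265 mm. Column x 65 to 105, y -30 to 30, 255 mm high. Head x -30 to 105, y -25 to 25, z 165 to 255 mm. The carrier stands on the deck, one bottle under the ram and head.
- ram_foot (a point): Centre of the underside of the press's white ram foot, radius 15.5 mm, on the press's z axis: 149.5 mm above the bench at rest; it goes down 45 mm per rad of lever, 36 mm in all. It hangs over the bottle, about 36 mm above the pressed stopper, so the carrier must be lifted only a little (about 15 mm) and brought forward (press -x) before it is raised.
- lever (a joint): The press's handle: 0 rad at rest (arm 0.5 rad above level), 0.8 rad at the lower stop (arm 0.3 rad below level). A spring pushes it back to 0; at the grip it takes about 4 N to start and 10 N at the bottom; if let go it flies up. The arm is a 14 mm rod, 200 mm from hinge to grip bar, in the plane x = -39 mm of the press, reaching to its -y side.
- lever_grip (a point): Grasp point on the axis of the handle's black grip bar: 22 mm diameter, 112 mm long, level along the press's x; the point is 100 mm in front of the ram axis, 61 mm from the arm rod, 48 mm from the bar's front end. It moves on a circle of 200 mm radius about lever_hinge: at rest 321 mm, at the stop 166 mm above the bench. The bar can turn in the fingers.
- lever_hinge (a point): Point on the lever's hinge axis, which is level along the press's x axis, in the same plane as lever_grip: 225 mm above the bench.
- stopper (a joint): How far the stopper of bottle_open has been pushed in: 0 to 3 mm at the start, 12 mm is its limit; a full pull of the handle leaves it at about 10.5 mm, and it stays where it is pushed (8 N).
- stopper_top (a point): Centre of the top of that stopper, a black rubber disc 28 mm in diameter, 10 mm thick.
- carrier: Aluminium bottle carrier, a tray 56 mm (x) by 276 mm (y), walls 32 mm high, with a square pocket 50 mm wide at y = -110 mm and y = +110 mm and an upright handle in its middle; 0.28 kg empty (varies), balanced about the handle. Origin at the centre of its underside, z up; at the start its axes lie within about 3 degrees of the press's. Floor 4 mm thick.
- carrier_handle (a point): Grasp point in the carrier's black handle grip: a flat upright block 14 mm thick (carrier x), 56 mm wide (carrier y), from 104 to 150 mm above the carrier's underside; this point is at its middle, 130 mm above the underside. Stem below it 24 mm wide.
- bottle_open: Amber bottle in the carrier's pocket at y = -110 mm, under the ram, whose stopper is not in yet. Diameter 45 mm, neck 24 mm, glass 78 mm high (100 mm to the top of the raised stopper, 88 mm when it is fully in), about 0.1 kg. Origin at the centre of its underside.
- bottle_shut: The same bottle with its stopper in, 88 mm high, in the pocket at y = +110 mm. Origin at the centre of its underside.
- spare_bottle: Bystander: a third such bottle, shut, 88 mm high, 45 mm in diameter, on the bench under the press's lever. Origin at the centre of its underside.
- scoop: Bystander: steel spoon, 160 mm long, lying on the bench in front of the press deck. Origin under its middle.
- beaker: Bystander: glass beaker, 70 mm in diameter, 90 mm high, behind the deck. Origin at the centre of its underside.
- dish: Bystander: white dish, 90 mm in diameter, 18 mm high, on the robot's right. Origin at the centre of its underside.
- flask: Bystander: conical flask, 84 mm wide, 120 mm high, on the white stirrer (170 mm square, 97 mm high) on the robot's left. Origin at the centre of its underside.
- wash_bottle: Bystander: white plastic bottle, 64 mm in diameter, 160 mm high, on the robot's right. Origin at the centre of its underside.

How it is judged:
By the outcome, as a careful person would: the job done as asked, in the order asked, and still so for the second after the job is handed in, while the arm keeps its last pose, push and grip.
It also fails if it takes over 62 s, if anything falls off the work surface, if the arm or the gripper's body presses on something with over 40 N, if the wrist force passes 120 N, or if a joint passes its speed limit or range.

ROBOT

A 6-joint arm with a two-finger parallel gripper is mounted at the origin on the work surface. World frame = base frame: x ahead of the robot, y to its left, z up, the work surface at z = 0. Lengths are in m, angles in rad, forces in N, time in s.
With the tool pointing down it reaches from about 0.3 to 0.775 m from the base axis. Payload 14.6 kg.
Tool frame: the origin (TCP) lies midway between the tips of the shut fingers; the grasp point (between the pads) lies 19 mm behind it (grip_point_offset is the distance from the TCP to the grasp point, in m); z points along the fingers, y is the line along which they close (so a half turn about z gives the same grasp; the last joint's range is limited). The gripper opens to 94 mm and grips with 3 to 60 N. Pads are 16 mm wide; open, the fingers measure 119 mm over their backs; the gripper's body (75 mm by 177 mm) begins 78 mm behind the grasp point.
Start: joints at [1.04, 0.3, 1.521, -0, 1.321, -0.067], TCP at [0.246, 0.492, 0.168] pointing down, gripper open.
Joint ranges: [-3.03, 3.03], [-0.79, 2.21], [0.23, 2.52], [-1.04, 4.18], [0, 3.07], [-2.55, 2.55]. Speed limits (rad/s): [2.22, 2.22, 2.57, 3.14, 3.14, 3.14].

INTERFACE

Orientations are given as [roll, pitch, yaw] about the fixed x, y, z axes, in that order (R = Rz(yaw) Ry(pitch) Rx(roll)).
In Python, from rig import get_state, camera, sign_off, grip_point_offset gives the robot as it stands. The module is installed in compiled form; this text tells all that it offers.
- The arm moves only by the shell command python3 -m jog 'ROWS'. ROWS is JSON, a list of rows, each a list of 3 entries, a list of its own where there are three numbers: the shift along the tool's x, y, z in mm, then the turn about the tool's z in rad, then the opening, from 0 (shut) to 1 (fully open). A call has 1 to 12 rows; each row is the pose to reach, as a shift and turn from the pose commanded when the call began, along the tool's axes at that moment; what a row does not reach only later rows make up. A row lasts 1/10 s, in which the tool goes at most 50 mm and 8.59 degrees, less where a joint would pass 70% of its speed; a pose out of reach is approached as far as the arm can. A call with a gripper value outside its range is refused whole. The fingers move at their own pace and stop on an object; the grip force is fixed at half the most. Time passes only in rows, so rows that repeat a pose let the fingers close. It gives the time, the measured TCP pose, the force, the opening and the grip force at its end, in the units of the state.
- get_state(): the state, without advancing time (a new reading comes with each control period).
- camera(name): name is "scene" or "top" or "wrist"; returns a dict with "pixels" (480x640x3 uint8, red, green, blue), "fovy" (degrees; the focal length in pixels is half the picture's height over the tangent of half this angle, whatever the lens; pixels are square), "cx", "cy" (the principal point, pixels), "pose" (4x4, takes a point from camera to world coordinates). Camera axes: x right, y down, z forward; pixel columns grow to the right and rows downward; lengths in m; the calibration is good to about 2 mm. A picture is of the moment at which its call begins. There is no depth.
- sign_off(): hands the job in; it is judged then, once.
The state is a dict: "time_s": time; "joints": joint angles; "qd": joint speeds; "tau": joint torques, N m; "eef_pos": TCP position; "tool_rot": TCP orientation; "wrist_force": force on the tool from outside, world axes, zero at the start; "wrist_torque": the same for the moment, N m; "grip_width": finger opening in m; "finger_force": force on a finger pad.
Only numpy, scipy, OpenCV 4.12 (cv2) and the standard library are available. Lean on these libraries where they do the work, as an engineer would, in place of code of your own. Each camera call takes 0.05 s, during which the arm holds its last target. There are 200 camera calls.

## Working session

There is one attempt and no reset: what is moved stays moved. The work goes in short steps, Python scripts to look and compute and a shell command to move; the robot and the scene stay as the last step left them, time stands still between calls to the robot, and variables do not carry over. Pictures are saved under pics/ and viewed, at most 10 in all, crops included, and the job is handed in when it is done.

```bash
mkdir -p pics; ls
python3 - <<'E'
from rig import *
import cv2,numpy as np
print(get_state(), grip_point_offset)
for n in ("scene","top"):
    c=camera(n); cv2.imwrite(f"pics/{n}0.png",c["pixels"][:,:,::-1]); print(n,c["fovy"],c["cx"],c["cy"],np.round(c["pose"],4).tolist())
E
```

```text
pics
{'time_s': 0.0, 'joints': array([ 1.04036638e+00,  3.00464737e-01,  1.52161255e+00,  7.20536313e-06,
        1.32070623e+00, -6.66427730e-02]), 'qd': array([ 0.00085786, -0.00041819,  0.00010333,  0.00140542,  0.0023906 ,
        0.00139339]), 'tau': array([-2.29841258e-03, -5.31817245e+01, -3.52729583e+01,  7.07413908e-02,
        2.44004151e-02, -5.02975786e-05]), 'eef_pos': array([0.2458947 , 0.49161154, 0.16787654]), 'tool_rot': array([-3.14040490e+00, -8.62674898e-05,  2.67780364e+00]), 'wrist_force': array([ 0.18849445,  0.18500169, -0.15429488]), 'wrist_torque': array([ 0.0343121 ,  0.07926785, -0.02356592]), 'finger_force': 0.0, 'grip_width': 0.09434361649129479} 0.0188
scene 46.85655052484811 333.4485876020281 239.73711702801143 [[-0.8108, 0.4486, -0.376, 1.0824], [0.5853, 0.6313, -0.5088, 0.7675], [0.0091, -0.6326, -0.7744, 1.2631], [0.0, 0.0, 0.0, 1.0]]
top 50.67053619710174 320.21885358279036 247.9775990392103 [[-0.0683, -0.9747, 0.2128, 0.276], [-0.9977, 0.0678, -0.0099, 0.0636], [-0.0047, -0.213, -0.977, 1.5461], [0.0, 0.0, 0.0, 1.0]]
```

View pics/scene0.png

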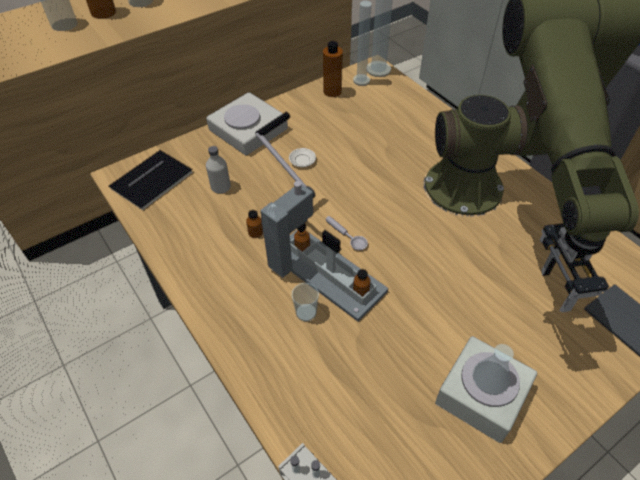

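View pics/top0.png

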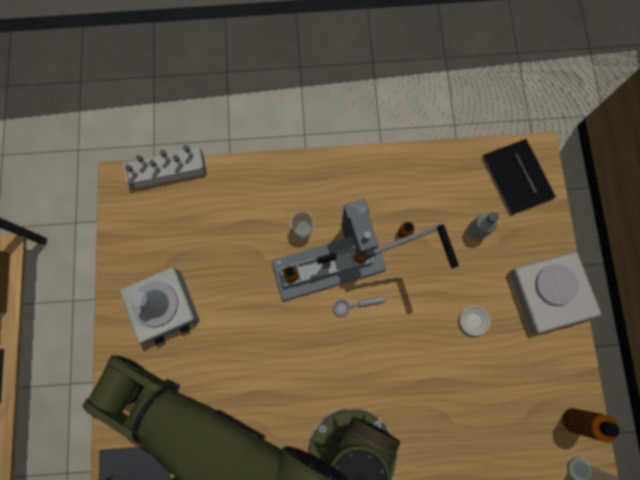

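The top view shows the deck's corners near (273,262), (283,300) and (385,270), and the grip bar from (440,227) to (456,267). The scene view shows the carrier handle at about (331,240). I'll enlarge both.

Run:
```python
import cv2,numpy as np
a=cv2.imread("pics/top0.png")[190:320,262:472]; b=cv2.imread("pics/scene0.png")[100:325,235:400]
cv2.imwrite("pics/c1.png",cv2.resize(a,None,fx=3.8,fy=3.8,interpolation=2))
cv2.imwrite("pics/c2.png",cv2.resize(b,None,fx=2.6,fy=2.6,interpolation=2))
```

```text
(no output)
```

View pics/c1.png

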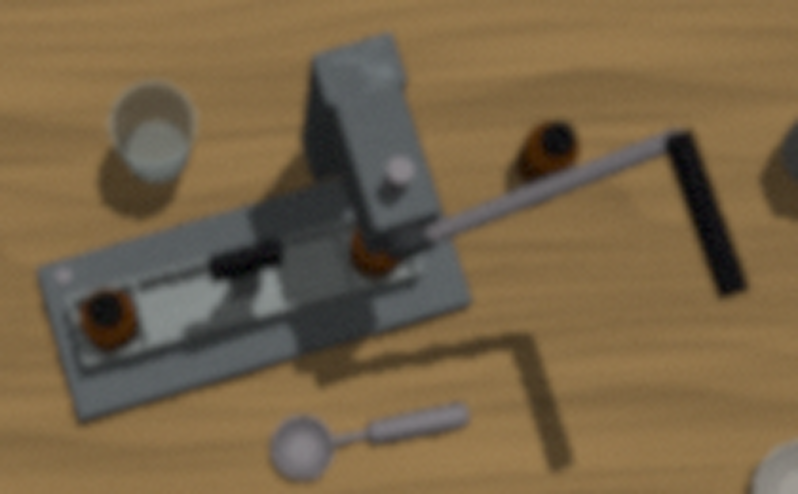

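View pics/c2.png

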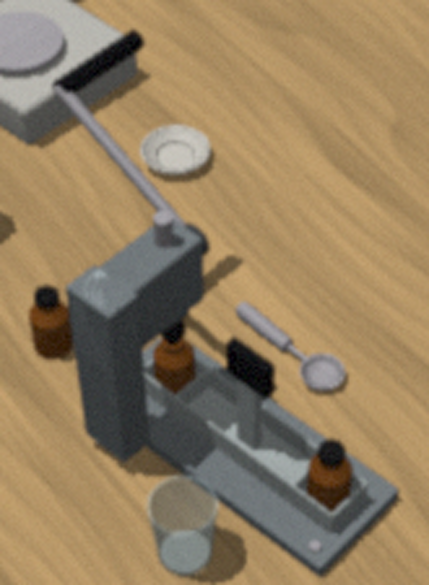

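Both crops resolve the deck corners, the head, the grip bar ends, the carrier handle and the bottle tops. Next I'll fit the press pose to these points, then the carrier and the bystanders.

```bash
cat > h.py <<'E'
import numpy as np
from rig import *
from scipy.optimize import least_squares
CAM={"scene":(46.85655,333.4486,239.7371,[[-0.8108,0.4486,-0.376,1.0824],[0.5853,0.6313,-0.5088,0.7675],[0.0091,-0.6326,-0.7744,1.2631]]),
"top":(50.67054,320.2189,247.9776,[[-0.0683,-0.9747,0.2128,0.276],[-0.9977,0.0678,-0.0099,0.0636],[-0.0047,-0.213,-0.977,1.5461]])}
def proj(n,P,c=None):
    f,cx,cy,T=CAM[n] if c is None else (c["fovy"],c["cx"],c["cy"],c["pose"])
    T=np.array(T)[:3]; p=T[:,:3].T@(np.asarray(P)-T[:,3]); F=240/np.tan(np.radians(f/2))
    return np.array([cx+F*p[0]/p[2],cy+F*p[1]/p[2]])
def ray(n,uv,z,c=None):
    f,cx,cy,T=CAM[n] if c is None else (c["fovy"],c["cx"],c["cy"],c["pose"])
    T=np.array(T)[:3]; F=240/np.tan(np.radians(f/2))
    d=T[:,:3]@[(uv[0]-cx)/F,(uv[1]-cy)/F,1]; return T[:,3]+d*(z-T[2,3])/d[2]
t=lambda u,v:np.array([262+(u+.5)/3.8-.5,190+(v+.5)/3.8-.5])
s=lambda u,v:np.array([235+(u+.5)/2.6-.5,100+(v+.5)/2.6-.5])
def W(q,P): # press frame mm -> world m
    x,y,a=q[:3]; c,s_=np.cos(a),np.sin(a); X,Y,Z=np.array(P)/1000
    return np.array([x+c*X-s_*Y,y+s_*X+c*Y,Z])
E
cat > fit.py <<'E'
from h import *
O=[("top",t(42,268),(65,265,20)),("top",t(80,412),(-65,265,20)),("top",t(468,298),(-65,-65,20)),
("top",t(312,62),(105,30,255)),("top",t(392,35),(105,-30,255)),("top",t(372,228),(-30,25,255)),("top",t(440,213),(-30,-25,255)),
("top",t(680,135),(-36,'g',321)),("top",t(734,292),(-148,'g',321)),
("scene",s(72,290),(105,-30,255)),("scene",s(110,311),(105,30,255)),("scene",s(203,240),(-30,25,255)),
("scene",s(320,560),(65,265,20)),("scene",s(398,492),(-65,265,20)),("scene",s(122,458),(105,30,0)),
("scene",s(62,88),(-36,'g',321)),("scene",s(138,42),(-148,'g',321))]
def res(q): return np.concatenate([proj(n,W(q,[q[3]*1000 if v=='g' else v for v in P]))-uv for n,uv,P in O])
r=least_squares(res,[.55,.0,.2,-.2],loss="soft_l1"); print(r.x); print(np.round(res(r.x).reshape(-1,2),1).tolist())
q=r.x
print("grip",W(q,(-100,q[3]*1000,321)))
print("shut top",ray("top",t(105,310),.112),ray("scene",s(331,450),.112))
print("handle top",ray("top",t(245,256),.168),ray("scene",s(250,355),.170))
print("handle ends",ray("top",t(214,266),.170),ray("top",t(279,247),.170))
print("spare",ray("top",t(558,138),.088),ray("scene",s(46,295),.088))
print("scoop",ray("top",t(300,450),.0),ray("top",t(465,412),.0))
print("beaker",ray("scene",s(185,550),.0),"wash",ray("top",(488,220),.16))
E
python3 fit.py
```

```text
[ 0.57684077 -0.07095192  0.21828303 -0.17634248]
[[-1.9, -0.7], [-0.6, 2.0], [1.5, 1.4], [-0.4, -2.2], [0.1, -1.2], [0.8, 1.3], [1.2, -0.1], [-0.6, 0.1], [0.3, 1.2], [-3.2, -1.5], [-0.6, 2.8], [0.4, -0.7], [-0.2, 3.7], [0.7, -1.0], [1.3, 6.8], [-1.1, 1.2], [0.1, -1.3]]
grip [ 0.51740131 -0.26476529  0.321     ]
shut top [0.526481   0.14229758 0.112     ] [0.52782154 0.14210394 0.112     ]
handle top [0.54949766 0.03510825 0.168     ] [0.55030583 0.03604043 0.17      ]
handle ends [0.5432631  0.05817548 0.17      ] [0.55405717 0.00994892 0.17      ]
spare [ 0.64222361 -0.21723391  0.088     ] [ 0.64276698 -0.21746529  0.088     ]
scoop [ 0.42182033 -0.00108171  0.        ] [ 0.44308661 -0.13570962  0.        ]
beaker [6.72896218e-01 9.43288083e-02 2.22044605e-16] wash [ 0.62580714 -0.42939858  0.16      ]
```

The fit is consistent: the hinge comes out at press y≈0 and the bottle tops agree between views to about 1.5 mm. The press origin is at about (0.577,-0.071) with yaw 0.218. I'll lift, turn and start across.

```bash
python3 -m jog '[[[0,0,-45],0.1,1],[[0,0,-90],0.24,1],[[0,0,-135],0.38,1],[[0,0,-180],0.52,1],[[0,0,-225],0.66,1],[[0,0,-260],0.8,1],[[-32,-31,-260],0.94,1],[[-64,-62,-260],1.08,1],[[-97,-93,-260],1.22,1],[[-130,-124,-260],1.36,1],[[-162,-155,-260],1.5,1],[[-195,-186,-260],1.64,1]]'
cat > go.py <<'E'
import sys; from h import *
from scipy.spatial.transform import Rotation as R
# usage: go.py x y z(grasp point) yaw
x,y,z,yaw=map(float,sys.argv[1:5]); st=get_state()
r=R.from_euler("xyz",st["tool_rot"]); d=np.array([x,y,z-grip_point_offset])-st["eef_pos"]
cur=st["tool_rot"][2]
print("shift mm",np.round(r.inv().apply(d)*1000,1),"turn",round((cur-yaw+np.pi)%(2*np.pi)-np.pi,3),"yaw",cur,"j",np.round(st["joints"],2),"t",st["time_s"])
E
python3 go.py .517 -.265 .42 .218
```

```text
time_s: 1.3
eef_pos: [0.3373, 0.2366, 0.4283]
tool_rot: [-3.142, 0.0, 1.032]
wrist_force: [0.8, -0.1, 0.0]
grip_width: 0.0938
finger_force: 0.0
shift mm [-338.5  411.5   27.1] turn 0.814 yaw 1.032358356287365 j [ 0.52 -0.07  1.34 -0.    1.87  1.06] t 1.3
```

```bash
python3 -m jog '[[[-30,37,0],0.1,1],[[-60,73,0],0.2,1],[[-90,110,0],0.3,1],[[-120,147,0],0.4,1],[[-150,183,0],0.5,1],[[-180,220,5],0.6,1],[[-210,256,10],0.7,1],[[-240,292,15],0.76,1],[[-270,328,20],0.814,1],[[-300,364,25],0.814,1],[[-325,395,27],0.814,1],[[-338,411,27],0.814,1]]'
python3 - <<'E'
from h import *; import cv2
c=camera("wrist"); cv2.imwrite("pics/w1.png",c["pixels"][:,:,::-1]); print(c["fovy"],c["cx"],c["cy"],np.round(c["pose"],4).tolist())
E
python3 go.py .5174 -.2648 .321 .218
```

```text
time_s: 2.5
eef_pos: [0.5197, -0.2644, 0.3995]
tool_rot: [-3.14, 0.002, 0.222]
wrist_force: [0.5, 0.4, 0.0]
grip_width: 0.0938
finger_force: 0.0
64.34801829574505 320.6654000689811 237.26749848560712 [[0.22, -0.9463, -0.237, 0.5881], [-0.9755, -0.2135, -0.0527, -0.2504], [-0.0007, 0.2428, -0.9701, 0.6156], [0.0, 0.0, 0.0, 1.0]]
shift mm [-2.  -1.3 96.8] turn 0.003 yaw 0.2208827184585085 j [-0.53  0.34  0.94 -0.    1.86  0.81] t 2.55
```

View pics/w1.png

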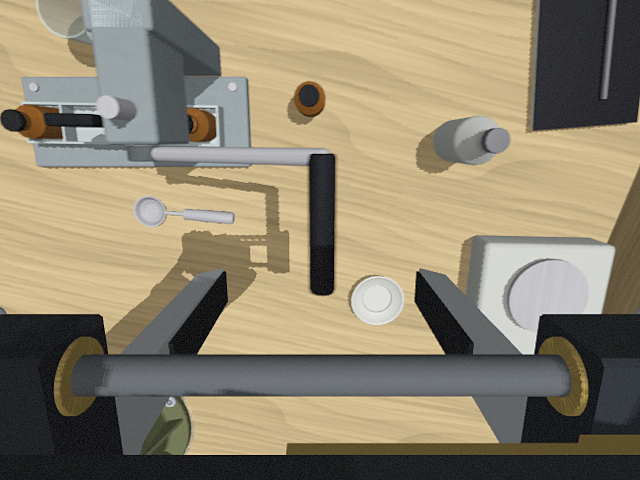

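The wrist view shows the bar upright from (322,155) to (322,293), midway between the fingers. The carrier handle's top is at about (75,120) and the deck's right-hand corners at (248,78) and (250,166). I'll check the bar position from this view.

Run:
```python
from h import *
c=dict(fovy=64.348,cx=320.665,cy=237.267,pose=[[0.22,-0.9463,-0.237,0.5881],[-0.9755,-0.2135,-0.0527,-0.2504],[-0.0007,0.2428,-0.9701,0.6156],[0,0,0,1]])
q=[0.57684077,-0.07095192,0.21828303]
a=ray("",(322,153),.325,c);b=ray("",(322,294),.325,c); d=a-b
print(a,b,np.linalg.norm(d),np.arctan2(d[1],d[0]), b+d*48/112)
print("deckright",ray("",(248,78),.02,c),W(q,(65,-65,20)),ray("",(250,165),.02,c),W(q,(-65,-65,20)))
print("handle",ray("",(75,120),.170,c), "spare",ray("",(311,94),.088,c))
```

```text
[ 0.58037701 -0.25294191  0.325     ] [ 0.47081533 -0.27773754  0.325     ] 0.1123324719517045 0.2225673034413512 [ 0.51777033 -0.26711084  0.325     ]
deckright [ 0.65267624 -0.12684793  0.02      ] [ 0.65437436 -0.12033352  0.02      ] [ 0.5303592  -0.15165599  0.02      ] [ 0.52745917 -0.14848551  0.02      ]
handle [0.55063989 0.02316004 0.17      ] spare [ 0.64417712 -0.22445349  0.088     ]
```

```bash
python3 -m jog '[[[-2,0,25],0,1],[[-2,0,50],0,1],[[-2,0,75],0,1],[[-2,0,90],0,1],[[-2,0,97],0,1],[[-2,0,97],0,1],[[-2,0,97],0,0.3],[[-2,0,97],0,0],[[-2,0,97],0,0],[[-2,0,97],0,0],[[-2,0,97],0,0],[[-2,0,97],0,0]]'; python3 go.py .5176 -.266 .321 .218
```

```text
time_s: 3.75
eef_pos: [0.5175, -0.2621, 0.3045]
tool_rot: [3.142, -0.0, 0.224]
wrist_force: [0.1, -0.3, 0.2]
grip_width: 0.0495
finger_force: 0.0
shift mm [-0.8  3.8  2.3] turn 0.006 yaw 0.2237751615502086 j [-0.53  0.31  1.2  -0.    1.63  0.82] t 3.75
```

```bash
python3 -m jog '[[[0,2,1],0,0],[[0,3,2],0,0],[[0,3,2],0,0],[[0,3,2],0,0],[[0,3,2],0,0],[[0,3,2],0,0],[[0,3,2],0,0],[[0,3,2],0,0]]'; python3 go.py .5176 -.266 .321 .218
```

```text
time_s: 4.55
eef_pos: [0.5182, -0.265, 0.3025]
tool_rot: [3.142, 0.0, 0.224]
wrist_force: [-0.2, 0.7, 0.1]
grip_width: 0.0005
finger_force: 0.0
shift mm [-0.8  0.8  0.3] turn 0.006 yaw 0.22384947143158596 j [-0.54  0.32  1.2  -0.    1.63  0.81] t 4.55
```

Run:
```python
from h import *; import cv2
c=camera("wrist"); a=c["pixels"][:,:,::-1]; b=camera("scene")["pixels"][60:300,200:420,::-1]
a=cv2.resize(a[100:400,140:500],None,fx=1.2,fy=1.2); b=cv2.resize(b,(330,360)); cv2.imwrite("pics/w2.png",np.hstack([a,b])); print(c["fovy"],np.round(c["pose"],4).tolist())
```

```text
64.34801829574505 [[0.2219, -0.9465, -0.2342, 0.586], [-0.9751, -0.2151, -0.0546, -0.2505], [0.0012, 0.2405, -0.9707, 0.5188], [0.0, 0.0, 0.0, 1.0]]
```

View pics/w2.png

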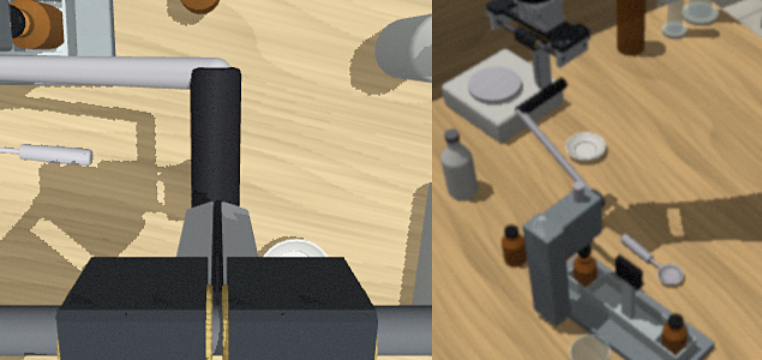

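The fingers have shut completely. Their tip shows at full-frame (320,271), and the bar's back end at (319,157) with nothing gripped. I'll work out where the fingers are relative to the bar.

Run:
```python
from h import *
c=dict(fovy=64.348,cx=320.665,cy=237.267,pose=[[0.2219,-0.9465,-0.2342,0.586],[-0.9751,-0.2151,-0.0546,-0.2505],[0.0012,0.2405,-0.9707,0.5188],[0,0,0,1]])
c1=dict(fovy=64.348,cx=320.665,cy=237.267,pose=[[0.22,-0.9463,-0.237,0.5881],[-0.9755,-0.2135,-0.0527,-0.2504],[-0.0007,0.2428,-0.9701,0.6156],[0,0,0,1]])
print("tcp px",proj("",(.5182,-.265,.3025),c), "grip pt px",proj("",(.5182,-.265,.321),c))
for z in (.26,.28,.30,.325): print(z,ray("",(319,156.5),z,c),ray("",(322,153),z,c1),ray("",(322,294),z,c1))
print("tip/row271", ray("",(320,271),.3025,c), ray("",(320,271),.31,c))
# bar z from width: 42px/1.2.. 
print(proj("",(.53,-.276,.321),c),proj("",(.53,-.254,.321),c))
```

```text
tcp px [318.70319961 262.97393626] grip pt px [318.57495864 273.32027281]
0.26 [ 0.57718831 -0.25171731  0.26      ] [ 0.57864956 -0.25351047  0.26      ] [ 0.44458166 -0.28385227  0.26      ]
0.28 [ 0.57786927 -0.25162323  0.28      ] [ 0.57918108 -0.25333553  0.28      ] [ 0.45265356 -0.28197082  0.28      ]
0.3 [ 0.57855024 -0.25152916  0.3       ] [ 0.57971261 -0.25316059  0.3       ] [ 0.46072546 -0.28008936  0.3       ]
0.325 [ 0.57940144 -0.25141157  0.325     ] [ 0.58037701 -0.25294191  0.325     ] [ 0.47081533 -0.27773754  0.325     ]
tip/row271 [ 0.51348992 -0.26688476  0.3025    ] [ 0.51600414 -0.26631664  0.31      ]
[343.20490409 257.43651108] [303.47545948 248.76139765]
```

Run:
```python
from h import *; import cv2
b=camera("scene")["pixels"][:,:,::-1]; a=camera("top")["pixels"][:,:,::-1]
for n in("scene","top"):
  print(n,"tcp",proj(n,(.5182,-.265,.3025)),"bar c",proj(n,(.5176,-.266,.321)),"ends",proj(n,(.580,-.253,.321)),proj(n,(.471,-.278,.321)))
cv2.imwrite("pics/w3.png",np.hstack([cv2.resize(b[70:170,235:315],None,fx=5,fy=5,interpolation=2),cv2.resize(a[200:300,400:480],None,fx=5,fy=5,interpolation=2)]))
```

```text
scene tcp [275.26848638 128.60334651] bar c [274.75595822 122.81831746] ends [256.96856242 134.31785905] [287.10893235 114.09389876]
top tcp [446.82785083 250.5866044 ] bar c [449.05360719 249.23796617] ends [440.80740757 225.20072306] [456.25660388 267.45712857]
```

View pics/w3.png

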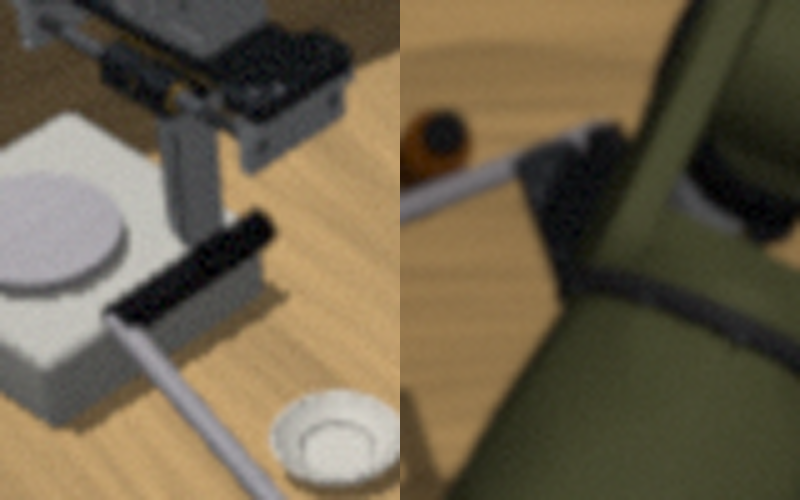

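The scene crop shows the bar in place (ends at about (287,115) and (260,133)). The shut fingers end at the bar's top edge, around (274,119), so they closed above it. The real tips sit about 30 mm higher than I assumed. I'll reopen, go 30 mm lower and close again.

```bash
python3 -m jog '[[[0,0,0],0,1],[[0,0,0],0,1],[[0,0,0],0,1],[[0,0,0],0,1],[[0,0,0],0,1],[[0,0,0],0,1],[[0,0,0],0,1],[[0,0,0],0,1]]'; python3 -m jog '[[[0,0,8],0,1],[[0,0,16],0,1],[[0,0,24],0,1],[[0,0,30],0,1],[[0,0,30],0,0.5],[[0,0,30],0,0.3],[[0,0,30],0,0],[[0,0,30],0,0],[[0,0,30],0,0],[[0,0,30],0,0],[[0,0,30],0,0],[[0,0,30],0,0]]'
```

```text
time_s: 5.55
eef_pos: [0.5182, -0.265, 0.3024]
tool_rot: [3.142, 0.0, 0.224]
wrist_force: [0.6, -1.0, -0.0]
grip_width: 0.0611
finger_force: 0.0
time_s: 6.75
eef_pos: [0.5182, -0.265, 0.2724]
tool_rot: [-3.142, 0.0, 0.224]
wrist_force: [0.7, 0.0, 0.1]
grip_width: 0.0334
finger_force: 0.0
```

```bash
python3 -m jog '[[[0,0,0],0,0],[[0,0,0],0,0],[[0,0,0],0,0],[[0,0,0],0,0],[[0,0,0],0,0],[[0,0,0],0,0],[[0,0,0],0,0]]'
```

```text
time_s: 7.45
eef_pos: [0.518, -0.2643, 0.2723]
tool_rot: [-3.14, 0.0, 0.224]
wrist_force: [-2.5, 5.2, 0.6]
grip_width: 0.0209
finger_force: 30.0
```

The bar is now gripped (20.9 mm, 30 N). I'll pull the lever down along its arc.

```bash
python3 -m jog '[[[0,5,9],0,0],[[0,9,18],0,0],[[0,12,27],0,0],[[0,15,37],0,0],[[0,18,46],0,0],[[0,20,56],0,0],[[0,22,66],0,0],[[0,23,76],0,0],[[0,24,86],0,0],[[0,24,96],0,0],[[0,24,106],0,0],[[0,23,116],0,0]]'
```

```text
time_s: 8.65
eef_pos: [0.5233, -0.2875, 0.1569]
tool_rot: [3.141, -0.0, 0.224]
wrist_force: [-3.5, 1.2, 10.2]
grip_width: 0.0213
finger_force: 30.0
```

```bash
python3 -m jog '[[[0,-1,10],0,0],[[0,-3,19],0,0],[[0,-5,27],0,0],[[0,-7,34],0,0],[[0,-8,39],0,0],[[0,-8,41],0,0],[[0,-8,41],0,0],[[0,-8,41],0,0]]'
python3 - <<'E'
from h import *; import cv2
a=camera("scene")["pixels"][60:300,200:420,::-1]; cv2.imwrite("pics/d1.png",cv2.resize(a,None,fx=2.5,fy=2.5,interpolation=2)); print(get_state()["eef_pos"])
E
```

```text
time_s: 9.45
eef_pos: [0.5219, -0.2808, 0.1166]
tool_rot: [3.139, -0.001, 0.223]
wrist_force: [-1.6, -3.7, 9.8]
grip_width: 0.0214
finger_force: 30.0
[ 0.52188489 -0.28083523  0.11661126]
```

```bash
python3 -m jog '[[[0,0,2],0,0],[[0,0,4],0,0],[[0,0,4],0,0],[[0,0,4],0,0]]'
```

```text
time_s: 9.9
eef_pos: [0.5216, -0.2797, 0.1126]
tool_rot: [3.141, -0.001, 0.224]
wrist_force: [-4.9, 3.3, 12.3]
grip_width: 0.0214
finger_force: 30.0
```

```bash
python3 -m jog '[[[0,0,2],0,0],[[0,-1,4],0,0],[[0,-1,4],0,0],[[0,-1,4],0,0]]'
python3 - <<'E'
from h import *; import cv2
a=camera("scene")["pixels"][60:300,200:420,::-1]; cv2.imwrite("pics/d2.png",cv2.resize(a,None,fx=2.5,fy=2.5,interpolation=2))
E
```

```text
time_s: 10.3
eef_pos: [0.5218, -0.2794, 0.1108]
tool_rot: [3.139, -0.002, 0.224]
wrist_force: [-11.8, 4.6, 28.8]
grip_width: 0.0214
finger_force: 30.0
```

View pics/d2.png

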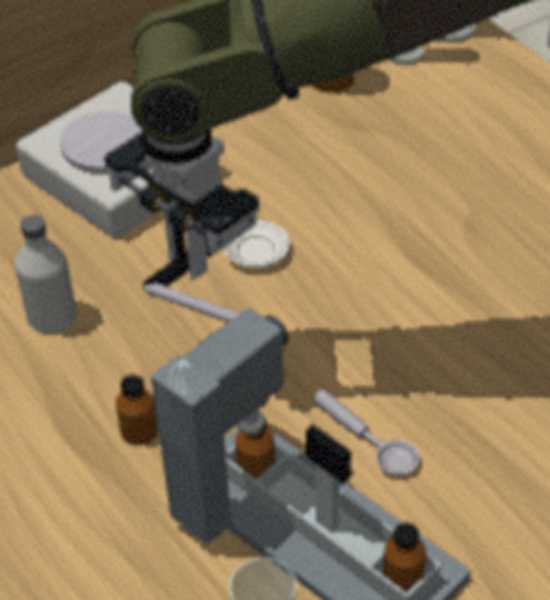

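The scene view shows the arm below level and the ram foot down on the stopper at about (257,425). The force rose to 29 N, so the lever is at its lower stop. I'll ease it back slowly.

```bash
python3 -m jog '[[[0,0,-3],0,0],[[0,1,-7],0,0],[[0,2,-12],0,0],[[0,4,-17],0,0],[[0,5,-22],0,0],[[0,6,-27],0,0],[[0,7,-32],0,0],[[0,8,-37],0,0],[[0,9,-42],0,0],[[0,9,-47],0,0],[[0,10,-52],0,0],[[0,10,-57],0,0]]'; python3 -m jog '[[[0,0,-5],0,0],[[0,0,-10],0,0],[[0,0,-15],0,0],[[0,0,-20],0,0],[[0,-1,-25],0,0],[[0,-1,-30],0,0],[[0,-2,-35],0,0],[[0,-3,-40],0,0],[[0,-4,-45],0,0],[[0,-5,-50],0,0],[[0,-6,-55],0,0],[[0,-7,-60],0,0]]'
```

```text
time_s: 11.55
eef_pos: [0.5236, -0.288, 0.1647]
tool_rot: [-3.141, 0.0, 0.224]
wrist_force: [3.9, 2.4, 4.0]
grip_width: 0.0212
finger_force: 30.0
time_s: 12.75
eef_pos: [0.5216, -0.2796, 0.2237]
tool_rot: [-3.137, 0.001, 0.225]
wrist_force: [1.9, 13.5, -1.2]
grip_width: 0.0217
finger_force: 30.0
```

```bash
python3 -m jog '[[[0,-3,-3],0,0],[[0,-5,-7],0,0],[[0,-7,-11],0,0],[[0,-9,-15],0,0],[[0,-11,-19],0,0],[[0,-13,-23],0,0],[[0,-14,-26],0,0],[[0,-16,-29],0,0]]'
```

```text
time_s: 13.55
eef_pos: [0.5192, -0.2685, 0.2551]
tool_rot: [3.135, -0.003, 0.222]
wrist_force: [9.9, -15.9, 10.0]
grip_width: 0.0214
finger_force: 30.0
```

```bash
python3 -m jog '[[[0,2,-1],0,0],[[0,4,-2],0,0],[[0,4,-4],0,0],[[0,3,-7],0,0],[[0,2,-10],0,0],[[0,1,-13],0,0]]'
```

```text
time_s: 14.15
eef_pos: [0.5177, -0.2635, 0.2635]
tool_rot: [-3.132, 0.004, 0.226]
wrist_force: [2.3, 13.1, -24.3]
grip_width: 0.0213
finger_force: 30.0
```

```bash
python3 -m jog '[[[0,-1,1],0,0],[[0,-1,2],0,0],[[0,-1,2],0,0]]'
python3 - <<'E'
from h import *; import cv2
b=camera("scene")["pixels"][70:170,235:315,::-1]; c=camera("wrist")["pixels"][:,:,::-1]
cv2.imwrite("pics/e1.png",np.hstack([cv2.resize(b,None,fx=4,fy=4,interpolation=2),cv2.resize(c,(533,400))[:,:480]]))
E
```

```text
time_s: 14.45
eef_pos: [0.5179, -0.264, 0.2629]
tool_rot: [-3.136, 0.002, 0.225]
wrist_force: [2.7, 11.4, -5.6]
grip_width: 0.0212
finger_force: 30.0
```

View pics/e1.png

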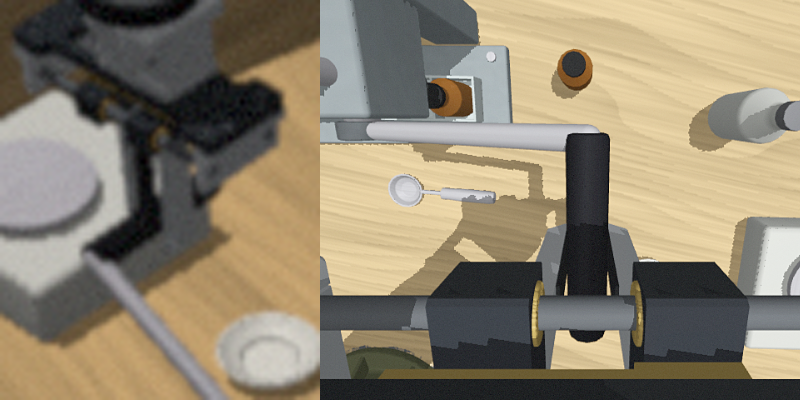

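The wrist view shows the bar still between the fingers. The scene shows its back end at about (259,132), the same as at rest, so the lever is up. I'll release it gently and rise.

```bash
python3 -m jog '[[[0,0,0],0,0.3],[[0,0,0],0,0.5],[[0,0,0],0,0.6],[[0,0,0],0,0.7],[[0,0,0],0,0.8],[[0,0,0],0,0.9],[[0,0,0],0,1],[[0,0,0],0,1],[[0,0,0],0,1]]'; python3 -m jog '[[[0,0,-5],0,1],[[0,0,-15],0,1],[[0,0,-30],0,1],[[0,0,-50],0,1],[[0,0,-75],0,1],[[0,0,-105],0,1],[[0,0,-135],0,1],[[0,0,-150],0,1],[[0,0,-150],-0.1,1]]'; python3 go.py .5505 .0352 .35 1.785
```

```text
time_s: 15.45
eef_pos: [0.5184, -0.266, 0.2645]
tool_rot: [3.142, -0.0, 0.224]
wrist_force: [0.2, 0.3, -0.4]
grip_width: 0.0888
finger_force: 0.0
time_s: 16.35
eef_pos: [0.5185, -0.2661, 0.4179]
tool_rot: [3.138, -0.003, 0.324]
wrist_force: [0.5, -0.3, -0.3]
grip_width: 0.0942
finger_force: 0.0
shift mm [ 126.  -275.7   86.1] turn -1.461 yaw 0.324273888488563 j [-0.54  0.34  0.9  -0.    1.89  0.71] t 16.35
```

```bash
python3 -m jog '[[[11,-25,0],-0.13,1],[[22,-50,0],-0.26,1],[[34,-75,0],-0.39,1],[[46,-100,0],-0.52,1],[[57,-125,0],-0.65,1],[[69,-150,0],-0.78,1],[[80,-175,0],-0.91,1],[[92,-200,0],-1.04,1],[[103,-225,0],-1.17,1],[[115,-250,0],-1.3,1],[[126,-276,0],-1.4,1],[[126,-276,0],-1.46,1]]'; python3 go.py .5505 .0352 .15 1.785
python3 - <<'E'
from h import *; import cv2
c=camera("wrist"); a=c["pixels"]; g=a.max(2)
import json; json.dump({k:(c[k].tolist() if k=="pose" else float(c[k])) for k in("fovy","cx","cy","pose")},open("wc.json","w")); np.save("w4.npy",a)
p=proj("",(.5505,.0352,.17),c); print("pred",p)
u,v=p.round().astype(int); m=np.zeros_like(g); m[max(0,v-70):v+70,max(0,u-90):u+90]=1
k=((g<60)&(m>0)).astype(np.uint8); n,l,s,ce=cv2.connectedComponentsWithStats(k)
for i in range(1,n):
    if s[i,4]>150:
        print(s[i],ce[i],cv2.minAreaRect(np.argwhere(l==i)[:,::-1].astype(np.float32)),ray("",ce[i],.17,c))
cv2.imwrite("pics/w4.png",a[:,:,::-1])
E
```

```text
time_s: 17.55
eef_pos: [0.55, 0.0384, 0.4153]
tool_rot: [3.141, -0.0, 1.791]
wrist_force: [0.1, -0.5, 0.7]
grip_width: 0.0941
finger_force: 0.0
shift mm [ -3.3  -0.4 284.1] turn 0.006 yaw 1.7906872434106063 j [ 0.    0.26  1.01  0.    1.87 -0.22] t 17.55
pred [320.40432065 202.92332907]
[314 179  11  47 424] [318.76886792 202.33962264] ((319.0, 202.0), (46.0, 10.0), 90.0) [0.54839753 0.03546561 0.17      ]
```

View pics/w4.png

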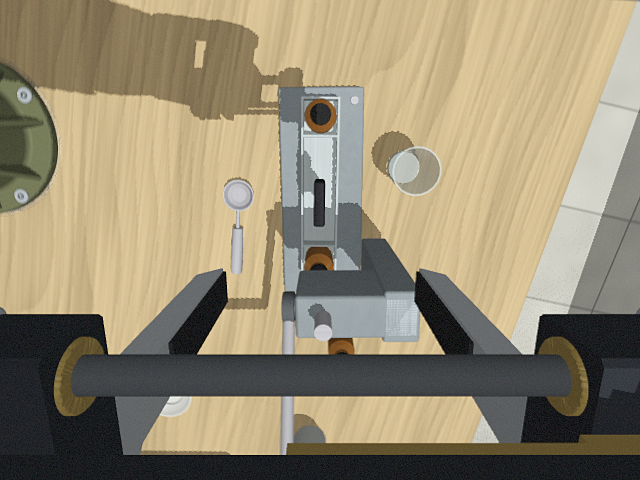

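The wrist view shows the carrier handle at (319,202), aligned with the tool, and the path down is clear. Colour measurement puts it at (0.549,0.0355), which agrees with the earlier estimate. I'll descend and grip.

```bash
python3 -m jog '[[[-3,-1,30],0,1],[[-3,-1,65],0,1],[[-3,-1,100],0,1],[[-3,-1,135],0,1],[[-3,-1,170],0,1],[[-3,-1,200],0,1],[[-3,-1,230],0,1],[[-3,-1,255],0,1],[[-3,-1,275],0,1],[[-3,-1,290],0,1],[[-3,-1,300],0,1],[[-3,-1,300],0,1]]'; python3 go.py .5495 .0353 .119 1.788
```

```text
time_s: 18.8
eef_pos: [0.5494, 0.0324, 0.1138]
tool_rot: [-3.14, -0.0, 1.783]
wrist_force: [-0.8, 0.4, 0.5]
grip_width: 0.0941
finger_force: 0.0
shift mm [ 2.8  0.7 13.6] turn -0.005 yaw 1.7827258192259179 j [-0.01  0.35  1.58  0.    1.21 -0.22] t 18.8
```

```bash
python3 -m jog '[[[2,0,7],0,1],[[2,0,13],0,1],[[2,0,13],0,1],[[2,0,13],0,0],[[2,0,13],0,0],[[2,0,13],0,0],[[2,0,13],0,0],[[2,0,13],0,0],[[2,0,13],0,0],[[2,0,13],0,0],[[2,0,13],0,0],[[2,0,13],0,0]]';python3 -m jog '[[[0,0,0],0,0],[[0,0,0],0,0],[[0,0,0],0,0],[[0,0,0],0,0],[[0,0,0],0,0],[[0,0,0],0,0]]'
```

```text
time_s: 20.0
eef_pos: [0.5493, 0.0346, 0.1015]
tool_rot: [-3.142, -0.0, 1.784]
wrist_force: [-1.0, 0.3, -0.0]
grip_width: 0.0252
finger_force: 0.0
time_s: 20.6
eef_pos: [0.5493, 0.0346, 0.1014]
tool_rot: [-3.142, -0.0, 1.784]
wrist_force: [-0.6, 0.1, -0.7]
grip_width: 0.0135
finger_force: 30.0
```

Gripped: 13.5 mm at 30 N, matching the 14 mm handle. I'll lift 18 mm slowly.

```bash
python3 -m jog '[[[0,0,-2],0,0],[[0,0,-4],0,0],[[0,0,-7],0,0],[[0,0,-10],0,0],[[0,0,-13],0,0],[[0,0,-16],0,0],[[0,0,-17],0,0],[[0,0,-17],0,0]]'; python3 -c "
from rig import *;s=get_state();print(s['wrist_force'],s['wrist_torque'])"
```

```text
time_s: 21.4
eef_pos: [0.5493, 0.0345, 0.1186]
tool_rot: [3.141, 0.0, 1.784]
wrist_force: [-0.1, 0.5, -4.9]
grip_width: 0.0143
finger_force: 30.0
[-0.07765484  0.50473576 -4.87601271] [-0.0668682   0.0242542  -0.00646414]
```

```bash
python3 -m jog '[[[0,-2,0],0,0],[[0,-5,0],0,0],[[0,-10,0],0,0],[[0,-16,0],0,0],[[0,-23,0],0,0],[[0,-30,0],0,0],[[0,-37,0],0,0],[[0,-44,0],0,0],[[0,-51,0],0,0],[[0,-58,0],0,0],[[0,-64,-3],0,0],[[0,-70,-7],0,0]]'; python3 -m jog '[[[0,-6,-4],0,0],[[0,-13,-8],0,0],[[0,-20,-11],0,0],[[0,-27,-12],0,0],[[0,-34,-12],0,0],[[0,-41,-12],0,0],[[0,-48,-12],0,0],[[0,-55,-12],0,0],[[0,-62,-12],0,0],[[0,-68,-12],0,0],[[0,-72,-12],0,0],[[0,-74,-12],0,0]]'; python3 -c "
from rig import *;s=get_state();print(s['wrist_force'],s['wrist_torque'])"
```

```text
time_s: 22.6
eef_pos: [0.4803, 0.0196, 0.1257]
tool_rot: [-3.141, -0.0, 1.784]
wrist_force: [-0.3, -0.1, -4.8]
grip_width: 0.0136
finger_force: 30.0
time_s: 23.8
eef_pos: [0.4082, 0.0041, 0.1375]
tool_rot: [3.141, 0.0, 1.784]
wrist_force: [-0.6, -0.3, -5.1]
grip_width: 0.0141
finger_force: 30.0
[-0.55955011 -0.28406084 -5.08412329] [-0.16694422  0.06537526  0.03168373]
```

Carrier is clear of the press. Raising it another 120 mm.

```bash
python3 -m jog '[[[0,0,-3],0,0],[[0,0,-8],0,0],[[0,0,-16],0,0],[[0,0,-26],0,0],[[0,0,-38],0,0],[[0,0,-50],0,0],[[0,0,-62],0,0],[[0,0,-74],0,0],[[0,0,-86],0,0],[[0,0,-97],0,0],[[0,0,-106],0,0],[[0,0,-113],0,0]]'; python3 -m jog '[[[0,0,-4],0,0],[[0,0,-6],0,0],[[0,0,-7],0,0],[[0,0,-7],0,0],[[0,0,-7],0,0],[[0,0,-7],0,0],[[0,0,-7],0,0],[[0,0,-7],0,0]]'
python3 - <<'E'
from h import *; import cv2
s=get_state();print(s['wrist_force'],s['wrist_torque'])
z0=s["eef_pos"][2]-.1014+.02; x,y=s["eef_pos"][:2]; q=[x,y,.213]; print("underside",z0)
# expected stopper tops vs dark blobs; amber bottle count
for n in("scene","top"):
    a=camera(n)["pixels"]; cv2.imwrite(f"pics/f_{n}.png",a[:,:,::-1])
    for nm,yy,h in(("shut",110,.092),("open",-110,.094)):
        P=W(q,(0,yy,0)); P[2]=z0+h; p=proj(n,P); u,v=p.round().astype(int)
        w=a[v-14:v+15,u-14:u+15].max(2)<55; ij=np.argwhere(w)
        print(n,nm,"pred",p.round(1),"dark n",len(ij),"centre",(ij.mean(0)[::-1]+[u-14,v-14]).round(1) if len(ij) else None)
        b=a[v:v+30,u-14:u+15].astype(int); print("  amber px",((b[...,0]>b[...,2]*2)&(b[...,0]<150)&(b[...,0]>60)).sum())
E
```

```text
time_s: 25.0
eef_pos: [0.4086, 0.0041, 0.2512]
tool_rot: [3.141, 0.0, 1.784]
wrist_force: [-0.4, -0.5, -5.5]
grip_width: 0.0138
finger_force: 30.0
time_s: 25.8
eef_pos: [0.4085, 0.0041, 0.2574]
tool_rot: [-3.141, -0.0, 1.784]
wrist_force: [0.2, 0.1, -5.3]
grip_width: 0.0137
finger_force: 30.0
[ 0.18183636  0.08323991 -5.34220098] [-0.06074557  0.02670324  0.00397276]
underside 0.1759987968426778
scene shut pred [403.3 200.3] dark n 75 centre [402.9 202.1]
  amber px 221
scene open pred [336.8 158.6] dark n 104 centre [340.9 155.5]
  amber px 206
top shut pred [300.5 315.4] dark n 104 centre [300.6 316. ]
  amber px 203
top open pred [384.3 291. ] dark n 178 centre [379.  291.8]
  amber px 17
```

Run:
```python
from h import *; import cv2
im={n:cv2.imread(f"pics/f_{n}.png") for n in("scene","top")}
def blobs(n,u,v,r=22):
    k=np.zeros((480,640),np.uint8); k[v-r:v+r,u-r:u+r]=(im[n][v-r:v+r,u-r:u+r].max(2)<50)
    N,l,s,c=cv2.connectedComponentsWithStats(k); return [(s[i].tolist(),c[i].round(1).tolist()) for i in range(1,N) if s[i,4]>15]
P={("scene","shut"):(403,200),("scene","open"):(337,159),("top","shut"):(300,315),("top","open"):(384,291)}
for k,v in P.items(): print(k,blobs(k[0],*v))
def tri(a,b):
    r=least_squares(lambda X:np.r_[proj("scene",X)-a,proj("top",X)-b],[.4,0,.26]); return r.x.round(4),r.fun.round(1)
import sys
for nm in("shut","open"):
    A=blobs("scene",*P["scene",nm]);B=blobs("top",*P["top",nm])
    for a in A:
        for b in B: print(nm,a[1],b[1],*tri(a[1],b[1]))
```

```text
('scene', 'shut') [([399, 198, 9, 9, 71], [402.9, 202.2])]
('scene', 'open') [([339, 137, 20, 18, 213], [350.2, 143.9]), ([333, 157, 8, 9, 57], [336.6, 160.8])]
('top', 'shut') [([296, 310, 10, 11, 89], [300.5, 315.4])]
('top', 'open') [([362, 269, 10, 44, 162], [368.2, 295.9]), ([379, 286, 10, 11, 93], [383.5, 291.0])]
shut [402.9, 202.2] [300.5, 315.4] [0.3857 0.1119 0.2617] [ 0.  0.  0. -0.]
open [350.2, 143.9] [368.2, 295.9] [ 0.4174 -0.0584  0.3432] [ 2.3  0.6  1.5 -1.6]
open [350.2, 143.9] [383.5, 291.0] [ 0.4172 -0.0861  0.3292] [-4.5 -1.2 -2.9  3.3]
open [336.6, 160.8] [368.2, 295.9] [ 0.4329 -0.0732  0.2795] [ 6.8  1.7  4.5 -5. ]
open [336.6, 160.8] [383.5, 291.0] [ 0.4327 -0.1024  0.2634] [ 0.1  0.   0.  -0.1]
```

Both stoppers triangulate to z = 0.262 and 0.263 and sit 219 mm apart, against 220 mm nominal. The carrier is level, both bottles are standing in it, and the stopper is pressed in. I'll hand it in.

```bash
python3 -c "
from rig import *;print(sign_off())"
```

```text
the job is handed in; nothing more can be done
None
```

The stopper is pressed in, the press handle was eased back up to its rest, and the job is handed in with the gripper holding the carrier level, both bottles standing in it, its underside about 17 cm above the bench.

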